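Swing the bench magnifier over the marked chip and clamp it

TASK

Push the arm of the bench magnifier round with a fingertip until its lens is centred above the chip with the red dot, then push the red-knobbed clamp lever on top of its post anticlockwise (seen from above) all the way to its stop. Use light pushes only: do not grip or lift anything, and leave the stand, both circuit boards and everything else on the bench where they are, with the lens still centred when you finish.

Things in the scene. Friction and masses are not known exactly. Their poses are not given: they have to be found in the camera images.
- stand: loose, heavy magnifier stand (about 1.5 kg): black square base 120 x 120 mm, 18 mm high, with an upright steel post 14 mm thick to 163 mm height; origin at the centre of the base's underside, on the post's axis, z up. Lens arm and clamp lever both turn about the post's axis. A push of some 8 N or more may slide the stand
- magnifier (a joint): angle of the lens arm about the post, rad, -1.1 to 1.1, growing anticlockwise seen from above; at 0 the arm points along the stand's own -x. The arm is a level aluminium bar 10 mm wide and 16 mm high, its centre line 120 mm above the bench; it runs from the post to the lens rim, 170 mm from the axis. Stiff hinge (0.12 N m, about 1 N at 140 mm), stays where left; the clamp lever does not change it
- lens_centre (a point): centre of the lens, 220 mm from the post's axis, 120 mm above the bench; glass in a brass rim, 100 mm across over the rim, 10 mm thick
- clamp_lever (a joint): angle of the clamp lever on top of the post, rad: 0 loose, 1.5 at its stop (clamped), growing anticlockwise seen from above. At 0.75 it points along the stand's own -x, at 0 it points 0.75 rad clockwise of that (towards the stand's +y side). Stiff (0.06 N m, about 1 N at the knob), stays where it is left, and does not move the lens arm
- lever_knob (a point): top centre of the lever's upright red knob, a round peg 16 mm thick standing 55 mm from the post's axis, from 148 to 193 mm above the bench; nothing else stands higher than 163 mm within reach of it, and the lens arm ends at 133 mm at the post
- red_board: loose green circuit board 70 x 90 mm (x, y), 4 mm thick, small parts up to 12 mm high; its black 24 mm chip with the red dot is at its middle; origin under the middle. One of two boards under the lens's path, which side varies
- red_dot (a point): centre of the 18 mm red dot on the chip, 8 mm above the bench; it lies within 9 mm of the circle that the lens centre travels
- blue_board: the other board, alike but with a blue dot: leave alone
- loupe: loose hand loupe, clear foot and black top, 40 mm across, 44 mm high, standing between the boards; origin under its middle
- tip_cleaner: loose brass cup, 60 mm across, 50 mm high, beside the stand; origin under its middle
- flux_bottle: loose small amber bottle, 32 mm across, 65 mm high; origin under its middle
- cleaner_bottle: loose small white bottle, 26 mm across, 75 mm high; origin under its middle
- screwdriver: loose screwdriver lying on the bench
- solder_spool: loose solder spool standing on its end, 60 mm across, 46 mm high; origin under its middle
There are look-alikes about, which are no part of the job. Leave any pink or yellow look-alike of the red_board alone.

How it is judged:
By the outcome, as a careful person would: the job done as asked, in the order asked, and still so for the second after the job is handed in, with the robot touching nothing.
It also fails if it takes over 58 s, if anything falls off the work surface, if the arm or the gripper's body presses on something with over 40 N, if the wrist force passes 120 N, or if a joint passes its speed limit or range.

ROBOT

A 6-joint arm with a two-finger parallel gripper is mounted at the origin on the work surface. World frame = base frame: x ahead of the robot, y to its left, z up, the work surface at z = 0. Lengths are in m, angles in rad, forces in N, time in s.
With the tool pointing down it reaches from about 0.3 to 0.775 m from the base axis. Payload 14.6 kg.
Tool frame: the origin (TCP) lies midway between the tips of the shut fingers; the grasp point (between the pads) lies 19 mm behind it (tcp_to_grasp is the distance from the TCP to the grasp point, in m); z points along the fingers, y is the line along which they close (so a half turn about z gives the same grasp; the last joint's range is limited). The gripper opens to 94 mm and grips with 3 to 60 N. Pads are 16 mm wide; open, the fingers measure 119 mm over their backs; the gripper's body (75 mm by 177 mm) begins 78 mm behind the grasp point.
Start: joints at [1.199, 0.3, 1.521, -0, 1.321, -0.067], TCP at [0.165, 0.525, 0.205] pointing down, gripper open.
Joint ranges: [-3.03, 3.03], [-0.79, 2.21], [0.23, 2.52], [-1.04, 4.18], [0, 3.07], [-2.55, 2.55]. Speed limits (rad/s): [2.22, 2.22, 2.57, 3.14, 3.14, 3.14].

INTERFACE

Orientations are given as [roll, pitch, yaw] about the fixed x, y, z axes, in that order (R = Rz(yaw) Ry(pitch) Rx(roll)).
In Python, from station import * gives the robot as it stands.
- The arm moves only by the tool send_rows, never from a script. Its argument "motion" is a list of rows, each a list of 3 entries, a list of its own where there are three numbers: the shift along the tool's x, y, z in units of 0.03 m (1.0 is 0.03 m), then the turn, a rotation vector about the tool's x, y, z in units of 0.12 rad (1.0 is 0.12 rad), then the opening, from -1 (shut) to 1 (fully open). In form: [[[x, y, z], [rx, ry, rz], grip], ...]. A call has 1 to 12 rows; each row shifts and turns the commanded pose from where the row before left it, along the tool's axes as they then stand; what a row does not reach is not made up. A row lasts 1/10 s, in which the tool goes at most 50 mm and 8.59 degrees, less where a joint would pass 70% of its speed; a pose out of reach is approached as far as the arm can. A call with a number of a shift or a turn outside -1 to 1 is refused whole. A call with a gripper value outside its range is refused whole. The fingers move at their own pace and stop on an object; "squeeze" is the grip in N (left out, the last holds). Time passes only in rows, so rows that do not move let the fingers close. It gives the time, the measured TCP pose, the force, the opening and the grip force at its end, in the units of the state.
- get_obs(): the state, without advancing time (a new reading comes with each control period).
- camera(name): name is "scene" or "top" or "wrist"; returns a dict with "pixels" (384x512x3 uint8, red, green, blue), "depth" (384x512 float32, m along the optical axis (not along the pixel's ray), 0 where there is no reading), "fx", "fy", "cx", "cy" (pixels), "rvec" (rotation vector, rad) and "tvec" (3), from world to camera coordinates, as OpenCV has them. Camera axes: x right, y down, z forward; pixel columns grow to the right and rows downward; lengths in m; the calibration is good to about 2 mm. A picture is of the moment at which its call begins.
- hand_in(): hands the job in; it is judged then, once.
The state is a dict: "time_s": time; "qpos": joint angles; "joint_vel": joint speeds; "tau": joint torques, N m; "ee_pos": TCP position; "eef_rot": TCP orientation; "force": force on the tool from outside, world axes, zero at the start; "moment": the same for the moment, N m; "grip_width": finger opening in m; "grip_force": force on a finger pad.
Only numpy, scipy, OpenCV 4.12 (cv2) and the standard library are available. Lean on these libraries where they do the work, as an engineer would, in place of code of your own. Each camera call takes 0.05 s, during which the arm holds its last target. There are 200 camera calls.

## Working session

There is one attempt and no reset: what is moved stays moved. The work goes in short steps, Python scripts to look and compute and a tool call to move; the robot and the scene stay as the last step left them, time stands still between calls to the robot, and variables do not carry over. Pictures are saved under pics/ and viewed, at most 10 in all, crops included, and the job is handed in when it is done.

Besides the shell and the picture viewer there is one more tool, called after "Call:" by a JSON object that holds its "method" and its "body", one argument or row to a line. send_rows: Moves the arm, as the interface text tells. Its arguments: {"type":"object","properties":{"motion":{"type":"array"},"squeeze":{"type":"number"}},"required":["motion"]}

```bash
mkdir -p pics
cat > h.py <<'E'
from station import *
import numpy as np, cv2
def cam(n):
    c=camera(n); R=cv2.Rodrigues(np.array(c['rvec'],float))[0]; c['R']=R; c['o']=-R.T@np.array(c['tvec'],float); return c
def ray(c,u,v,z):
    d=c['R'].T@np.array([(u-c['cx'])/c['fx'],(v-c['cy'])/c['fy'],1]); return c['o']+d*(z-c['o'][2])/d[2]
def proj(c,p):
    q=c['R']@np.array(p,float)+np.array(c['tvec']).ravel(); return q[0]/q[2]*c['fx']+c['cx'],q[1]/q[2]*c['fy']+c['cy']
def red(c):
    a=c['pixels'].astype(int); m=((a[...,0]>110)&(a[...,1]<75)&(a[...,2]<75)).astype(np.uint8)
    n,l,s,ce=cv2.connectedComponentsWithStats(m); return [(s[i,:5].tolist(),ce[i].round(1).tolist()) for i in range(1,n) if s[i,4]>15]
E
python3 - <<'E'
from h import *
ims=[]
for n in ('top','scene'):
    c=cam(n); cv2.imwrite(f'pics/{n}0.png',cv2.resize(c['pixels'][...,::-1],(800,600),interpolation=cv2.INTER_CUBIC)); print(n,red(c),c['o'])
print(get_obs())
E
```

```text
top [([367, 114, 18, 3, 43], [375.0, 115.2]), ([233, 123, 5, 8, 30], [234.9, 126.4]), ([346, 122, 4, 6, 23], [347.4, 124.4]), ([307, 137, 5, 4, 17], [308.9, 138.4]), ([296, 172, 5, 6, 19], [297.9, 174.6]), ([260, 178, 6, 5, 24], [262.3, 180.0]), ([356, 200, 26, 13, 140], [368.1, 206.0]), ([323, 257, 6, 6, 23], [325.5, 259.4])] [ 0.19646193 -0.00146194  1.41283568]
scene [([213, 140, 9, 15, 78], [217.2, 147.0]), ([174, 203, 6, 4, 16], [176.4, 204.7]), ([218, 212, 6, 15, 34], [221.0, 216.7]), ([249, 217, 6, 4, 17], [251.6, 218.3])] [0.93914069 0.67218912 0.81841233]
{'time_s': 0.1, 'qpos': array([ 1.19941402e+00,  3.00410972e-01,  1.52150551e+00,  2.55651231e-05,
        1.32069980e+00, -6.66006868e-02]), 'joint_vel': array([-0.00049174,  0.00178869, -0.00307331, -0.00061669,  0.00014443,
       -0.0010624 ]), 'tau': array([ 1.80835697e-03, -5.32648551e+01, -3.53283763e+01,  7.09562330e-02,
        2.35064118e-02, -6.02958153e-05]), 'ee_pos': array([0.16495981, 0.52443818, 0.20495128]), 'eef_rot': array([-3.14057294e+00, -9.28324428e-05,  2.83680464e+00]), 'force': array([ 0.28412385,  0.02686869, -0.82414842]), 'moment': array([-0.03092255,  0.02594397,  0.0189431 ]), 'grip_force': 0.0, 'grip_width': 0.09391993555378689}
```

View pics/top0.png

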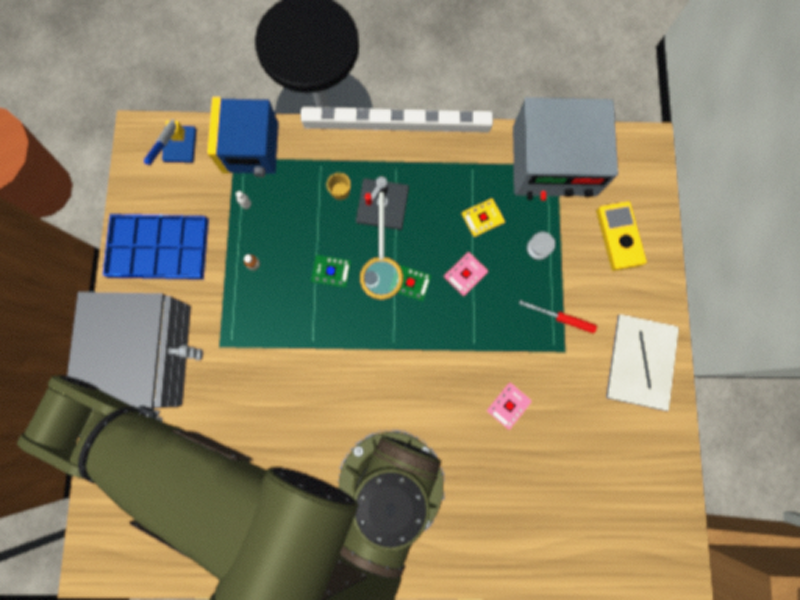

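View pics/scene0.png

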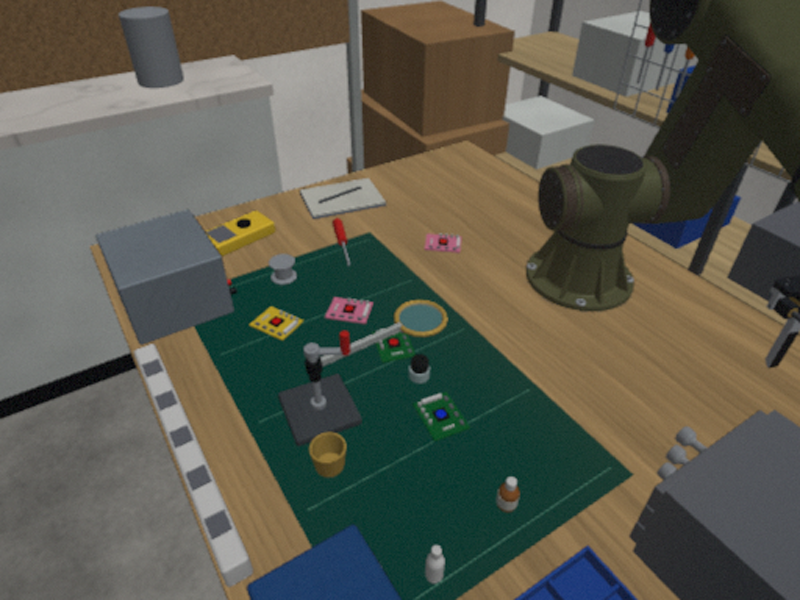

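The candidates with a red dot in the top view (800 px scale) are the green board at (411,282), the yellow board at (483,217), and the pink boards at (466,273) and (510,405). Only (411,282) is green and under the lens's path, so it should be the red_board. The blue one is at (331,271). I'll confirm that in an enlarged crop.

Run:
```python
from h import *
c=cam('top'); p=c['pixels']
cv2.imwrite('pics/crop1.png',cv2.resize(p[100:200,195:315][...,::-1],(720,600),interpolation=cv2.INTER_CUBIC))
s=cam('scene')
cv2.imwrite('pics/crop2.png',cv2.resize(s['pixels'][190:290,165:298][...,::-1],(798,600),interpolation=cv2.INTER_CUBIC))
print(ray(c,262.3,180,.008),ray(s,251.6,218.3,.008))
print('knob',ray(c,234.9,126.4,.18))
np.savez('m.npz',t=p,s=s['pixels'],td=c['depth'],sd=s['depth'])
```

```text
[ 0.49135169 -0.03949403  0.008     ] [ 0.49046412 -0.04122066  0.008     ]
knob [0.64829774 0.06512574 0.18      ]
```

View pics/crop1.png

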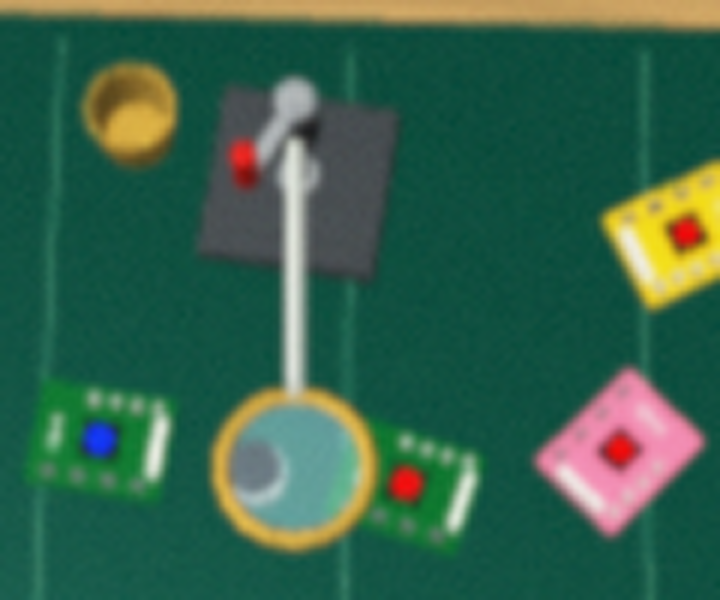

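View pics/crop2.png

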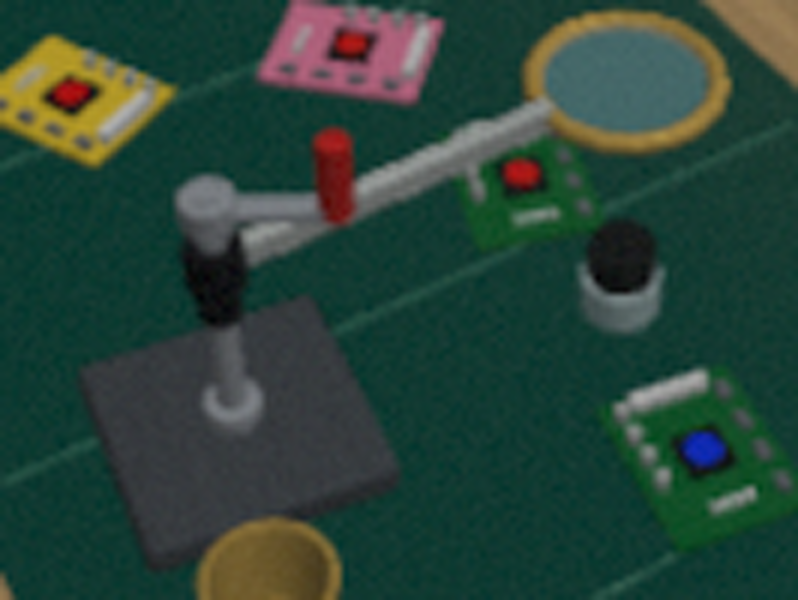

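The crop confirms it: the green board with the red dot is at crop (405,485), to the right of the lens at (294,468). The loupe is under the lens, and the knob is at (243,155). Next I'll work out the geometry.

Run:
```python
from h import *
c=cam('top'); s=cam('scene')
T=lambda x,y,z: ray(c,195+x/6-.42,100+y/6-.42,z)
S=lambda x,y,z: ray(s,165+x/6-.42,190+y/6-.42,z)
co=[T(*p,.018) for p in((227,87),(398,112),(373,280),(198,253))]
print('base',np.mean(co,0),[ (b-a).round(4) for a,b in zip(co,co[1:])])
cs=[S(*p,.018) for p in((308,297),(400,472),(155,560),(80,372))]
print('baseS',np.mean(cs,0),[ (b-a).round(4) for a,b in zip(cs,cs[1:])])
print('cap',T(295,98,.163),S(207,195,.163))
# lens rim
hsv=cv2.cvtColor(c['pixels'],cv2.COLOR_RGB2HSV)
for n,k,b in(('T',c,(225,160,262,196)),('S',s,(250,188,290,220))):
    h=cv2.cvtColor(k['pixels'],cv2.COLOR_RGB2HSV); x0,y0,x1,y1=b
    m=cv2.inRange(h,(12,90,90),(28,255,255))[y0:y1,x0:x1]
    pts=cv2.findNonZero(m); e=cv2.fitEllipse(cv2.convexHull(pts)); print(n,len(pts),e, ray(k,e[0][0]+x0,e[0][1]+y0,.122))
print('dot',ray(c,262.3,180,.008)); print('knob',T(241,150,.193),S(333,137,.193))
print('loupe',T(255,460,.044),S(620,240,.044))
```

```text
base [0.69341857 0.03521977 0.018     ] [array([-0.0152, -0.1158,  0.    ]), array([-0.1184,  0.0151,  0.    ]), array([0.0163, 0.1167, 0.    ])]
baseS [0.69740883 0.03752196 0.018     ] [array([0.0152, 0.1182, 0.    ]), array([ 0.1146, -0.0156, -0.    ]), array([-0.0155, -0.1177,  0.    ])]
cap [0.69529596 0.03505334 0.163     ] [0.6968175  0.03550203 0.163     ]
T 198 ((18.622392654418945, 17.522396087646484), (26.795137405395508, 27.057994842529297), 47.734169006347656) [0.47533615 0.03141508 0.122     ]
S 267 ((21.774795532226562, 12.522954940795898), (26.63350486755371, 39.584346771240234), 71.69896697998047) [0.46452411 0.02755371 0.122     ]
dot [ 0.49135169 -0.03949403  0.008     ]
knob [0.65027016 0.06514604 0.193     ] [0.64837622 0.06149285 0.193     ]
loupe [0.49673228 0.05864286 0.044     ] [0.49518749 0.05673607 0.044     ]
```

Run:
```python
from h import *
H=np.zeros((10,14))
for n in('top','scene'):
    k=cam(n); d=k['depth']; v,u=np.nonzero(d>0); z=d[v,u]
    P=(np.stack([(u-k['cx'])/k['fx']*z,(v-k['cy'])/k['fy']*z,z],1)-np.array(k['tvec']).ravel())@k['R']
    i=((P[:,0])//.08).astype(int); j=((P[:,1]+.4)//.08).astype(int)
    ok=(i>=0)&(i<10)&(j>=0)&(j<14)
    G=np.zeros((10,14)); np.maximum.at(G,(i[ok],j[ok]),P[ok,2]); print(n,'rows x0..0.8, cols y -0.4..0.72'); print((G[::-1,::-1]*100).round().astype(int))
```

```text
top rows x0..0.8, cols y -0.4..0.72
[[ 1 19 18 13 13 12  5  6  2  3  1  1 16 16]
 [ 4 18  4  2  8  1  5  5 20  2  1  2  1  4]
 [ 3  3  4  3  1  1  1  1 13  2  1  2  1  5]
 [ 4  4  3  4  7  1  2  2 14 13  2  2  1  1]
 [17 17 17  1  1  1  1  1 13 13  1  1  2  2]
 [17 17 17  1  1  1  1  1  1  1  1  1  1  1]
 [17 17 17 15  1  1  1  1  1  1  1  1  1  1]
 [16 17 52 55 55  1  1  1  1  1  1  1  2  1]
 [ 0 51 53 57 61 63 66 69 67 29 27  1  1  1]
 [ 1  0  0 57 61 64 69 69 69 31 27  1  1  1]]
scene rows x0..0.8, cols y -0.4..0.72
[[ 0  0  0 12 12 12  5  5  2  2  1  1 15 16]
 [ 0  0  0  1  8  1  5  5 20  2  1  2  1  4]
 [ 0  0  3  3  1  1  1  1 13  2  1  2  1  5]
 [ 0  3  3  3  7  1  1  2 13 13  2  2  1  5]
 [16 16 16  1  1  1  1 13 13 13  1  1  2  2]
 [16 16 16  1  1  1  1  1  1  1  1  1  1  1]
 [ 0 16 16 15  1  1  1  1  1  1  1  1  1  1]
 [ 0 16 32 49 55  1  1  1  1  1  1  1  2  1]
 [ 0  0 28 46 60 63 64 64 62 29 26  1  1  1]
 [ 0  0  0  1  1 64 64 61 62 31 22  1  1  1]]
```

Call:
{"method": "send_rows", "body": {
  "motion": [
    [[0, 0, -1], [0, 0, -1], -1],
    [[0, 0, -1], [0, 0, -1], -1],
    [[0, 0, 0], [0, 0, -1], -1],
    [[0, 0, 0], [0, 0, -1], -1],
    [[0, 0, 0], [0, 0, 0], -1]
  ]
}}

```text
time_s: 0.9
ee_pos: [0.1651, 0.5246, 0.2655]
eef_rot: [3.142, 0.0, -2.964]
force: [-0.0, 0.6, 0.2]
grip_width: 0.0577
grip_force: 0.0
```

Call:
{"method": "send_rows", "body": {
  "motion": [
    [[-0.6, -1, 0], [0, 0, 0], -1],
    [[-0.6, -1, 0], [0, 0, 0], -1],
    [[-0.6, -1, 0], [0, 0, 0], -1],
    [[-0.6, -1, 0], [0, 0, 0], -1],
    [[-0.6, -1, 0], [0, 0, 0], -1],
    [[-0.6, -1, 0], [0, 0, 0], -1],
    [[-0.6, -1, 0], [0, 0, 0], -1],
    [[-0.6, -1, 0], [0, 0, 0], -1],
    [[-0.6, -1, 0], [0, 0, 0], -1],
    [[-0.6, -1, 0], [0, 0, 0], -1],
    [[-0.6, -1, 0], [0, 0, 0], -1],
    [[-0.6, -1, 0], [0, 0, 0], -1]
  ]
}}

```text
time_s: 2.1
ee_pos: [0.4412, 0.2065, 0.2654]
eef_rot: [3.142, -0.0, -2.971]
force: [1.1, 0.8, 0.1]
grip_width: 0.0001
grip_force: 0.0
```

Call:
{"method": "send_rows", "body": {
  "motion": [
    [[-0.6, -1, 0], [0, 0, 0], -1],
    [[-0.6, -1, 0], [0, 0, 0], -1],
    [[-0.6, -1, 0], [0, 0, 0], -1],
    [[-0.6, -0.5, 0], [0, 0, 0], -1],
    [[0, 0, 0], [0, 0, 0], -1],
    [[0, 0, 0], [0, 0, 0], -1]
  ]
}}

```text
time_s: 2.7
ee_pos: [0.5294, 0.117, 0.265]
eef_rot: [3.141, -0.001, -2.969]
force: [-0.4, -0.6, 0.4]
grip_width: 0.0005
grip_force: 0.0
```

Call:
{"method": "send_rows", "body": {
  "motion": [
    [[-0.4, -0.5, 0], [0, 0, 0], -1],
    [[-0.4, -0.5, 0], [0, 0, 0], -1],
    [[0, 0, 1], [0, 0, 0], -1],
    [[0, 0, 1], [0, 0, 0], -1],
    [[0, 0, 1], [0, 0, 0], -1],
    [[0, 0, 1], [0, 0, 0], -1],
    [[0, 0, 0.7], [0, 0, 0], -1],
    [[0, 0, 0.5], [0, 0, 0], -1],
    [[0, 0, 0], [0, 0, 0], -1]
  ]
}}

```text
time_s: 3.6
ee_pos: [0.557, 0.0924, 0.1078]
eef_rot: [3.141, -0.003, -2.967]
force: [0.1, 0.5, -0.4]
grip_width: 0.0006
grip_force: 0.0
```

```bash
cat > st.py <<'E'
from h import *
P=np.array([.6955,.0352]); D=np.array([.4911,-.0398])
c=cam('top'); h=cv2.cvtColor(c['pixels'],cv2.COLOR_RGB2HSV)
x0,y0,x1,y1=215,155,285,205
m=cv2.inRange(h,(12,90,90),(28,255,255))[y0:y1,x0:x1]
n,l,s,ce=cv2.connectedComponentsWithStats(m); i=1+np.argmax(s[1:,4]); e=cv2.fitEllipse(cv2.convexHull(cv2.findNonZero((l==i).astype(np.uint8))))
L=ray(c,e[0][0]+x0,e[0][1]+y0,.122)[:2]
a=lambda q:np.arctan2(-(q-P)[1],-(q-P)[0])
print('lens',L,e[1],'r',np.linalg.norm(L-P),'ang',a(L),'target',a(D)); print([r for r in red(c) if 195<r[1][0]<285]); o=get_obs(); print(o['ee_pos'],o['force'],o['time_s'])
E
python3 st.py
```

```text
lens [0.47675611 0.01817231] (19.32741928100586, 24.44140625) r 0.21940563399598695 ang 0.07768637259792678 target 0.3516747781880839
[([260, 178, 6, 5, 24], [262.3, 180.0])]
[0.5577805  0.09238631 0.10935236] [0.66965873 0.26364763 0.39654308] 3.65
```

Call:
{"method": "send_rows", "body": {
  "motion": [
    [[0.1, -0.6, 0], [0, 0, 0], -1],
    [[0.1, -0.5, 0], [0, 0, 0], -1],
    [[0.05, -0.2, 0], [0, 0, 0], -1],
    [[0.03, -0.2, 0], [0, 0, 0], -1],
    [[0.03, -0.2, 0], [0, 0, 0], -1],
    [[0.03, -0.2, 0], [0, 0, 0], -1],
    [[0, 0, 0], [0, 0, 0], -1]
  ]
}}

```text
time_s: 4.35
ee_pos: [0.5585, 0.0331, 0.1094]
eef_rot: [-3.141, -0.0, -2.967]
force: [0.3, 0.3, 0.4]
grip_width: 0.0002
grip_force: 0.0
```

Call:
{"method": "send_rows", "body": {
  "motion": [
    [[0.03, -0.2, 0], [0, 0, 0], -1],
    [[0.03, -0.2, 0], [0, 0, 0], -1],
    [[0.03, -0.2, 0], [0, 0, 0], -1],
    [[0, 0, 0], [0, 0, 0], -1]
  ]
}}

```text
time_s: 4.75
ee_pos: [0.5589, 0.0147, 0.1094]
eef_rot: [-3.141, -0.0, -2.967]
force: [0.3, 0.3, 0.4]
grip_width: 0.0007
grip_force: 0.0
```

```bash
cat >> st.py <<'E'
import sys
if len(sys.argv)>1: cv2.imwrite(f'pics/{sys.argv[1]}.png',cv2.resize(c['pixels'][100:200,195:315][...,::-1],(720,600),interpolation=cv2.INTER_CUBIC))
E
python3 st.py s1
```

```text
lens [ 0.48876295 -0.05906303] (7.079159736633301, 19.714025497436523) r 0.22721295730367058 ang 0.4277960240891274 target 0.3516747781880839
[]
[0.55887271 0.01503962 0.10938545] [ 7.60789760e-01  2.21135214e-01 -2.41740726e-04] 4.8
```

View pics/s1.png

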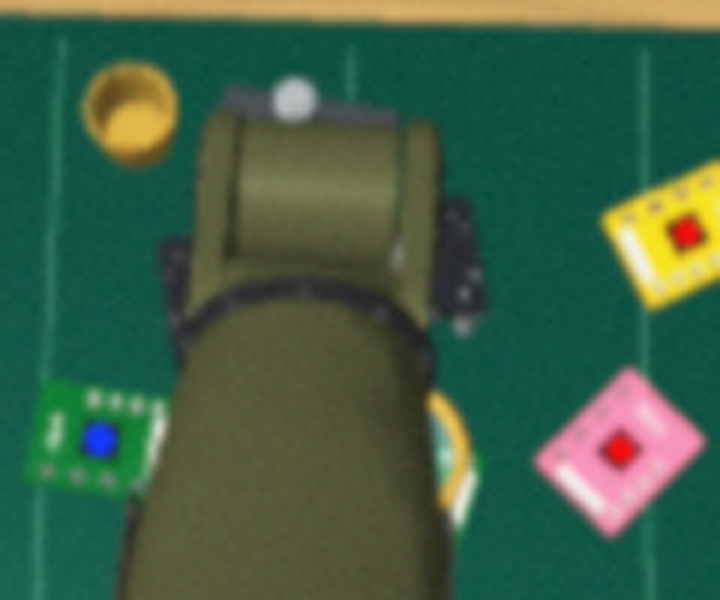

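```bash
cat > st2.py <<'E'
from h import *
import sys
P=np.array([.6955,.0352]); D=np.array([.4911,-.0398])
c=cam('top'); s=cam('scene'); a=lambda q:np.arctan2(-(q-P)[1],-(q-P)[0])
h=cv2.cvtColor(s['pixels'],cv2.COLOR_RGB2HSV)
m=cv2.inRange(h,(12,110,90),(28,255,255)); m[:185]=0; m[225:]=0; m[:,:215]=0; m[:,300:]=0
n,l,st,ce=cv2.connectedComponentsWithStats(m); i=1+np.argmax(st[1:,4]); print(st[i])
v,u=np.nonzero(l==i); q=np.array([ray(s,x,y,.122)[:2] for x,y in zip(u,v)]).astype(np.float32)
ctr,r=cv2.minEnclosingCircle(q); L=np.array(ctr); print('sceneL',L,r,np.linalg.norm(L-P),a(L),'target',a(D))
cv2.imwrite(f'pics/{sys.argv[1]}.png',cv2.resize(s['pixels'][170:270,165:298][...,::-1],(798,600),interpolation=cv2.INTER_CUBIC))
print(ray(c,273.1,175,.122)[1]+.05)
E
python3 st2.py s2
```

```text
[278 185  22  20 188]
sceneL [0.40195024 0.03001736] 0.05213433876633644 0.2935955062369516 0.017653233448461262 target 0.3516747781880839
-0.02545284069904434
```

View pics/s2.png

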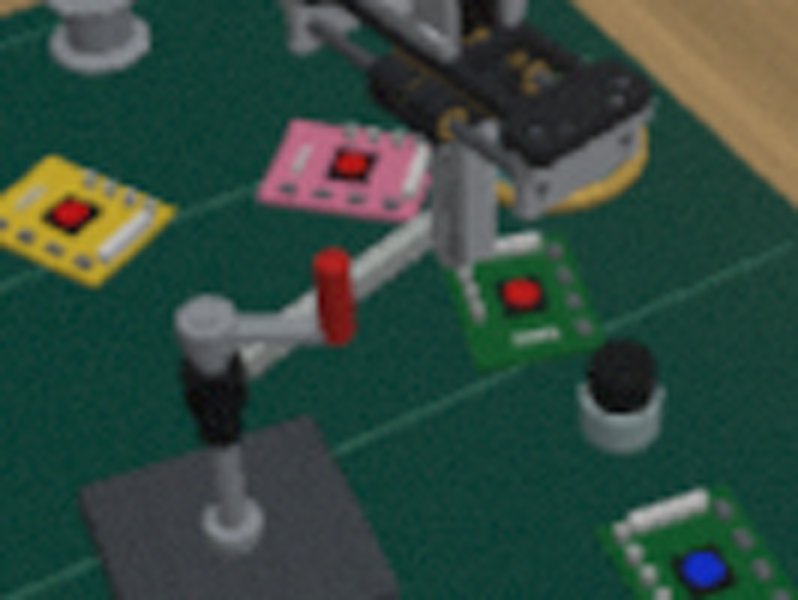

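The scene view shows the finger at (465,200) pushing the bar, with nothing else touched. The lens is about 15 mm short at its centre. I'll push about 9 mm more, then back off clear and measure.

Call:
{"method": "send_rows", "body": {
  "motion": [
    [[0.03, -0.15, 0], [0, 0, 0], -1],
    [[0.03, -0.14, 0], [0, 0, 0], -1],
    [[0, 0, 0], [0, 0, 0], -1],
    [[-0.1, 0.5, 0], [0, 0, 0], -1],
    [[-0.1, 0.8, 0], [0, 0, 0], -1],
    [[-0.1, 1, 0], [0, 0, 0], -1],
    [[0, 1, -0.5], [0, 0, 0], -1],
    [[0, 1, -1], [0, 0, 0], -1],
    [[0, 1, -1], [0, 0, 0], -1],
    [[0, 1, -1], [0, 0, 0], -1],
    [[0, 1, 0], [0, 0, 0], -1],
    [[0, 1, 0], [0, 0, 0], -1]
  ]
}}

```text
time_s: 6.1
ee_pos: [0.5235, 0.2557, 0.2155]
eef_rot: [3.141, 0.002, -2.966]
force: [-0.1, -0.5, -0.3]
grip_width: 0.0003
grip_force: 0.0
```

```bash
python3 st.py s3
```

```text
lens [ 0.48762725 -0.03725099] (26.222206115722656, 27.227766036987305) r 0.22013683752696078 ang 0.33536936775539244 target 0.3516747781880839
[([233, 123, 5, 8, 30], [234.9, 126.4])]
[0.52240873 0.25911854 0.21483701] [-0.35108044  3.43706921  0.05937049] 6.15
```

View pics/s3.png

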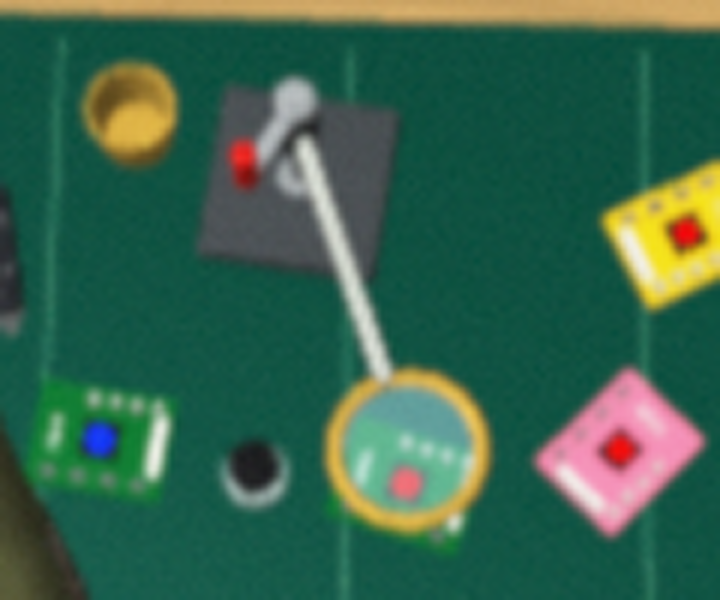

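The top view shows the lens at crop (408,449) above the red dot, with the board, stand and loupe unmoved. It is about 3.5 mm short, so I'll give it one small nudge.

Call:
{"method": "send_rows", "body": {
  "motion": [
    [[0, -1, 0.5], [0, 0, 0], -1],
    [[0, -1, 1], [0, 0, 0], -1],
    [[0, -1, 1], [0, 0, 0], -1],
    [[0, -1, 1], [0, 0, 0], -1],
    [[0, -1, 0], [0, 0, 0], -1],
    [[0, -1, 0], [0, 0, 0], -1],
    [[0, -0.4, 0], [0, 0, 0], -1],
    [[0, 0, 0], [0, 0, 0], -1],
    [[0, 0, 0], [0, 0, 0], -1]
  ]
}}

```text
time_s: 7.05
ee_pos: [0.5575, 0.0654, 0.1095]
eef_rot: [3.141, 0.0, -2.966]
force: [-0.4, 0.4, 0.6]
grip_width: 0.0004
grip_force: 0.0
```

Call:
{"method": "send_rows", "body": {
  "motion": [
    [[0.1, -0.6, 0], [0, 0, 0], -1],
    [[0.1, -0.6, 0], [0, 0, 0], -1],
    [[0.06, -0.4, 0], [0, 0, 0], -1],
    [[0.03, -0.2, 0], [0, 0, 0], -1],
    [[0, 0, 0], [0, 0, 0], -1],
    [[0, 0, 0], [0, 0, 0], -1]
  ]
}}

```text
time_s: 7.65
ee_pos: [0.5585, 0.0103, 0.1095]
eef_rot: [3.141, 0.0, -2.966]
force: [0.3, -0.1, -0.5]
grip_width: 0.0005
grip_force: 0.0
```

Call:
{"method": "send_rows", "body": {
  "motion": [
    [[0.02, -0.12, 0], [0, 0, 0], -1],
    [[0.02, -0.11, 0], [0, 0, 0], -1],
    [[0, 0, 0], [0, 0, 0], -1]
  ]
}}

```text
time_s: 7.95
ee_pos: [0.5585, 0.0024, 0.1094]
eef_rot: [3.142, 0.0, -2.967]
force: [-0.1, 0.4, -0.6]
grip_width: 0.0005
grip_force: 0.0
```

Call:
{"method": "send_rows", "body": {
  "motion": [
    [[-0.05, 0.4, 0], [0, 0, 0], -1],
    [[-0.1, 0.7, 0], [0, 0, 0], -1],
    [[-0.1, 0.9, 0], [0, 0, 0], -1],
    [[0, 1, -1], [0, 0, 0], -1],
    [[0, 1, -1], [0, 0, 0], -1],
    [[0, 1, -1], [0, 0, 0], -1],
    [[0, 1, 0], [0, 0, 0], -1],
    [[0, 1, 0], [0, 0, 0], -1],
    [[0, 1, 0], [0, 0, 0], -1],
    [[0, 0, 0], [0, 0, 0], -1]
  ]
}}

```text
time_s: 8.95
ee_pos: [0.5228, 0.2437, 0.1993]
eef_rot: [3.141, -0.0, -2.963]
force: [0.1, -0.4, -0.2]
grip_width: 0.0003
grip_force: 0.0
```

```bash
python3 st.py
```

```text
lens [ 0.48952552 -0.04217818] (26.54801368713379, 27.003469467163086) r 0.22002924828778003 ang 0.35935686678952666 target 0.3516747781880839
[([233, 123, 5, 8, 30], [234.9, 126.4])]
[0.52323689 0.24205391 0.19929281] [-0.04420962 -0.86035092 -0.02746365] 9.0
```

Call:
{"method": "send_rows", "body": {
  "motion": [
    [[-0.66, -0.9, 0], [0, 0, 0], -1],
    [[-0.66, -0.9, 0], [0, 0, 0], -1],
    [[-0.66, -0.9, 0], [0, 0, 0], -1],
    [[-0.66, -0.9, 0], [0, 0, 0], -1],
    [[-0.66, -0.9, 0], [0, 0, 0], -1],
    [[0, 0, 0], [0, 0, 0], -1],
    [[0, 0, 0], [0, 0, 0], -1]
  ]
}}

```text
time_s: 9.7
ee_pos: [0.645, 0.1236, 0.199]
eef_rot: [3.142, -0.001, -2.968]
force: [-1.0, 0.2, -0.4]
grip_width: 0.0006
grip_force: 0.0
```

Call:
{"method": "send_rows", "body": {
  "motion": [
    [[0, 0, 0.5], [0, 0, 0], -1],
    [[0, 0, 0.47], [0, 0, 0], -1],
    [[0.1, -0.55, 0], [0, 0, 0], -1],
    [[0.1, -0.5, 0], [0, 0, 0], -1],
    [[0.03, -0.2, 0], [0, 0, 0], -1],
    [[0.03, -0.2, 0], [0, 0, 0], -1],
    [[0.03, -0.2, 0], [0, 0, 0], -1],
    [[0.03, -0.2, 0], [0, 0, 0], -1],
    [[0, 0, 0], [0, 0, 0], -1]
  ]
}}

```text
time_s: 10.6
ee_pos: [0.6453, 0.0676, 0.1707]
eef_rot: [-3.142, 0.0, -2.967]
force: [0.2, 0.6, -0.4]
grip_width: 0.0005
grip_force: 0.0
```

Call:
{"method": "send_rows", "body": {
  "motion": [
    [[0.03, -0.2, 0], [0, 0, 0], -1],
    [[0.03, -0.2, 0], [0, 0, 0], -1],
    [[0.03, -0.2, 0], [0, 0, 0], -1],
    [[0, 0, 0], [0, 0, 0], -1]
  ]
}}

```text
time_s: 11.0
ee_pos: [0.6459, 0.049, 0.1704]
eef_rot: [-3.141, 0.0, -2.967]
force: [-1.0, 0.3, 0.1]
grip_width: 0.0003
grip_force: 0.0
```

```bash
python3 st2.py s4
```

```text
[278 185  22  19 188]
sceneL [0.40078464 0.02816339] 0.050430696457624435 0.2947993494505492 0.023871422994025632 target 0.3516747781880839
-0.02545284069904434
```

View pics/s4.png

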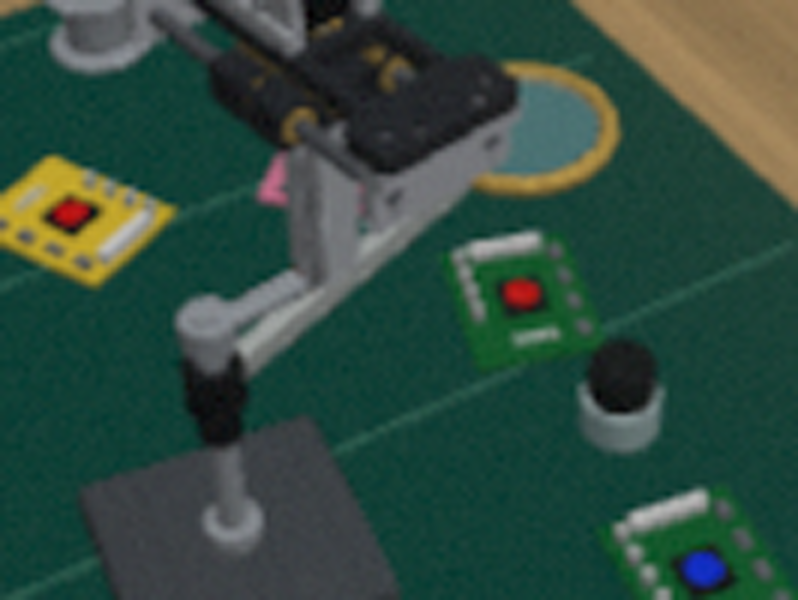

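The finger at (320,215) is carrying the knob and the lever is turning, while the stand and lens stay put. I'll continue in small steps and watch the force.

Call:
{"method": "send_rows", "body": {
  "motion": [
    [[0.03, -0.2, 0], [0, 0, 0], -1],
    [[0.03, -0.2, 0], [0, 0, 0], -1],
    [[0.03, -0.15, 0], [0, 0, 0], -1],
    [[0, 0, 0], [0, 0, 0], -1]
  ]
}}

```text
time_s: 11.5
ee_pos: [0.646, 0.0326, 0.1704]
eef_rot: [-3.141, 0.0, -2.967]
force: [-0.5, 0.2, -0.0]
grip_width: 0.0004
grip_force: 0.0
```

Call:
{"method": "send_rows", "body": {
  "motion": [
    [[0.02, -0.1, 0], [0, 0, 0], -1],
    [[0.02, -0.05, 0], [0, 0, 0], -1],
    [[0, 0, 0], [0, 0, 0], -1]
  ]
}}

```text
time_s: 11.8
ee_pos: [0.6455, 0.0285, 0.1703]
eef_rot: [-3.142, -0.0, -2.967]
force: [-0.4, 0.2, 0.7]
grip_width: 0.0001
grip_force: 0.0
```

Call:
{"method": "send_rows", "body": {
  "motion": [
    [[0.01, -0.07, 0], [0, 0, 0], -1],
    [[0, 0, 0], [0, 0, 0], -1]
  ]
}}

```text
time_s: 12.0
ee_pos: [0.6457, 0.0264, 0.1704]
eef_rot: [-3.142, 0.0, -2.966]
force: [0.0, 0.8, 0.5]
grip_width: 0.0006
grip_force: 0.2
```

Call:
{"method": "send_rows", "body": {
  "motion": [
    [[0.01, -0.05, 0], [0, 0, 0], -1],
    [[0, 0, 0], [0, 0, 0], -1]
  ]
}}

```text
time_s: 12.2
ee_pos: [0.6456, 0.025, 0.1703]
eef_rot: [-3.142, 0.0, -2.966]
force: [0.2, 1.1, 0.5]
grip_width: 0.0004
grip_force: 0.4
```

Call:
{"method": "send_rows", "body": {
  "motion": [
    [[0, -0.03, 0], [0, 0, 0], -1],
    [[0, 0, 0], [0, 0, 0], -1]
  ]
}}

```text
time_s: 12.4
ee_pos: [0.6458, 0.0241, 0.1704]
eef_rot: [-3.142, 0.0, -2.966]
force: [0.6, 1.3, 0.1]
grip_width: 0.0004
grip_force: 0.5
```

Call:
{"method": "send_rows", "body": {
  "motion": [
    [[0, -0.03, 0], [0, 0, 0], -1],
    [[0, 0, 0], [0, 0, 0], -1]
  ]
}}

```text
time_s: 12.6
ee_pos: [0.6459, 0.0232, 0.1703]
eef_rot: [3.142, 0.0, -2.966]
force: [0.6, 1.3, -0.5]
grip_width: 0.0006
grip_force: 0.5
```

Call:
{"method": "send_rows", "body": {
  "motion": [
    [[0, -0.03, 0], [0, 0, 0], -1],
    [[0, 0, 0], [0, 0, 0], -1]
  ]
}}

```text
time_s: 12.8
ee_pos: [0.6461, 0.0223, 0.1704]
eef_rot: [3.142, 0.0, -2.966]
force: [0.8, 2.5, 0.8]
grip_width: 0.0007
grip_force: 0.7
```

Run:
```python
from h import *
c=cam('top'); print(red(c)[:4]); f=[]
for i in range(6): cam('wrist') if i==0 else cam('top'); f.append(get_obs()['force'])
print(np.mean(f,0))
```

```text
[([367, 114, 18, 3, 44], [374.8, 115.2]), ([346, 122, 4, 6, 23], [347.4, 124.4]), ([307, 137, 5, 4, 17], [308.9, 138.4]), ([296, 172, 5, 6, 19], [297.9, 174.6])]
[ 0.81655185  1.24154822 -0.3813897 ]
```

Call:
{"method": "send_rows", "body": {
  "motion": [
    [[0, -0.03, 0], [0, 0, 0], -1],
    [[0, 0, 0], [0, 0, 0], -1]
  ]
}}

```text
time_s: 13.35
ee_pos: [0.6461, 0.0219, 0.1704]
eef_rot: [3.141, -0.0, -2.966]
force: [-0.6, 4.5, 0.2]
grip_width: 0.0004
grip_force: 2.5
```

Call:
{"method": "send_rows", "body": {
  "motion": [
    [[0, -0.03, 0], [0, 0, 0], -1],
    [[0, 0, 0], [0, 0, 0], -1]
  ]
}}

```text
time_s: 13.55
ee_pos: [0.6461, 0.0211, 0.1705]
eef_rot: [3.141, -0.0, -2.966]
force: [-2.4, 6.2, 1.6]
grip_width: 0.0002
grip_force: 3.0
```

The force jumped from about 1 N to 6 N, so the lever is at its stop. I'll back off and check.

Call:
{"method": "send_rows", "body": {
  "motion": [
    [[-0.05, 0.3, 0], [0, 0, 0], -1],
    [[-0.1, 0.6, 0], [0, 0, 0], -1],
    [[0, 0.5, -1], [0, 0, 0], -1],
    [[0, 1, -1], [0, 0, 0], -1],
    [[0, 1, 0], [0, 0, 0], -1],
    [[0.5, 1, 0], [0, 0, 0], -1],
    [[0.5, 1, 0], [0, 0, 0], -1],
    [[0.5, 1, 0], [0, 0, 0], -1],
    [[0.5, 1, 0], [0, 0, 0], -1],
    [[0.5, 1, 0], [0, 0, 0], -1],
    [[0, 0, 0], [0, 0, 0], -1],
    [[0, 0, 0], [0, 0, 0], -1]
  ]
}}

```text
time_s: 14.75
ee_pos: [0.5327, 0.2574, 0.2305]
eef_rot: [-3.141, 0.0, -2.965]
force: [1.0, -0.1, -0.7]
grip_width: 0.0004
grip_force: 0.0
```

```bash
python3 st.py s5
python3 - <<'E'
from h import *
c=cam('top'); s=cam('scene')
e=np.array([.6955,.0352]); th=np.pi-.13+.75
print('expected knob px at stop',[proj(k,[*(e+.055*np.array([np.cos(th),np.sin(th)])),.18]) for k in(c,s)])
for k in(c,s): print(red(k))
E
```

```text
lens [ 0.48935749 -0.04201961] (26.410873413085938, 26.994144439697266) r 0.220130872653182 ang 0.35841408252917506 target 0.3516747781880839
[([250, 123, 5, 8, 27], [252.3, 126.4])]
[0.53309526 0.25671466 0.23038858] [ 0.639579   -0.36577203 -0.26263531] 14.8
expected knob px at stop [(np.float64(252.30143499456943), np.float64(126.11356649315726)), (np.float64(208.99423398456366), np.float64(203.57439107489563))]
[([367, 114, 18, 3, 43], [375.0, 115.2]), ([250, 123, 5, 8, 27], [252.3, 126.4]), ([346, 122, 4, 6, 23], [347.4, 124.4]), ([307, 137, 5, 4, 17], [308.9, 138.4]), ([296, 172, 5, 6, 19], [297.9, 174.6]), ([356, 200, 25, 13, 135], [367.9, 206.0]), ([323, 257, 6, 6, 23], [325.5, 259.4])]
[([213, 140, 9, 16, 88], [216.8, 147.4]), ([221, 195, 5, 4, 17], [223.1, 196.4]), ([206, 199, 6, 14, 49], [209.3, 204.6]), ([174, 203, 6, 4, 18], [176.4, 204.8]), ([249, 217, 6, 4, 20], [251.5, 218.5])]
```

View pics/s5.png

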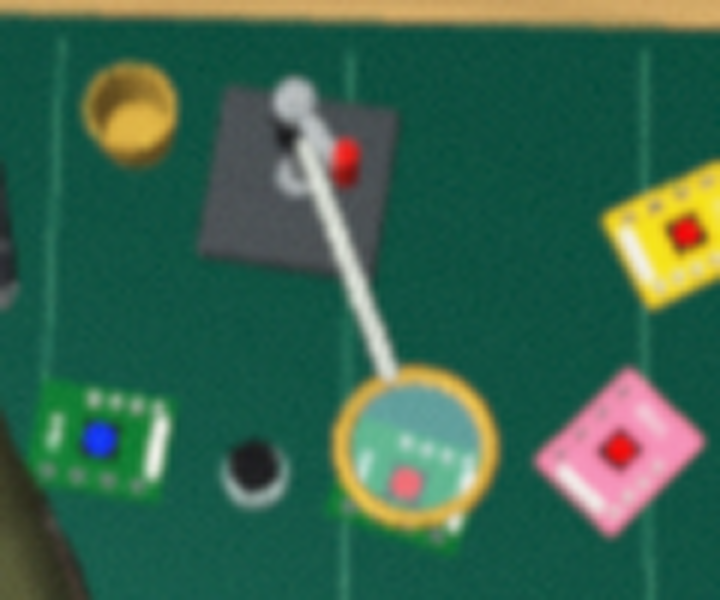

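The knob is at (345,160), exactly where the stop should put it. The stand and boards haven't moved, and the lens is within about 3 mm of the dot.

```bash
python3 -c "
from station import *
print(hand_in())"
```

```text
the job is handed in; nothing more can be done
None
```

I pushed the lens to within about 3 mm of the red dot, then turned the clamp lever anticlockwise to its stop and handed the job in; the stand, boards and loupe showed no movement in the camera views.

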